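Clear the damp box and hold its lid open

ROBOT

A 6-joint arm with a two-finger parallel gripper is mounted at the origin on the work surface. World frame = base frame: x ahead of the robot, y to its left, z up, the work surface at z = 0. Lengths are in mm, angles in degrees, forces in N, time in s.
With the tool pointing down it reaches from about 350 to 850 mm from the base axis. Payload 8.1 kg.
Tool frame: the origin (TCP) lies between the finger pads; the fingertips stand ahead of it and the grasp point (between the pads) lies 2 mm behind it (nose_length is the z of the fingertips in the tool frame, in mm); z points along the fingers, y is the direction in which the jaws open and shut (so a half turn about z gives the same grasp; the last joint's range is limited). The gripper opens to 85 mm and grips with 20 to 120 N. Pads are 22 mm wide; open, the fingers measure 114 mm over their backs; the gripper's body (76 mm by 85 mm) begins 54 mm behind the grasp point. The pads swing forward as they close: fully open they stand 13 mm farther back than shut.
Start: joints at [-69.064, 7.471, 85.268, -0, 87.261, -4.893], TCP at [261.431, -540.055, 248.292] pointing down, gripper open.
Joint ranges: [-169.43, 169.43], [-51.17, 129.36], [1.28, 143.12], [-76.62, 256.62], [0, 156.53], [-152.29, 152.29]. Speed limits (degrees/s): [136.94, 136.94, 159.86, 180, 180, 180].

INTERFACE

Orientations are given as [roll, pitch, yaw] about the fixed x, y, z axes, in that order (R = Rz(yaw) Ry(pitch) Rx(roll)).
In Python, from bench import * gives the robot as it stands.
- The arm moves only by the tool jog_arm, never from a script. Its argument "plan" is a list of rows, each a list of 3 entries, a list of its own where there are three numbers: the turn, a rotation vector about the tool's x, y, z in degrees, then the shift along the tool's x, y, z in m, then the gripper's target within -1 to 1 (fully open at 1, half-way at 0, shut at -1). A call has 1 to 12 rows; each row is the pose to reach, as a shift and turn from the pose commanded when the call began, along the tool's axes at that moment; what a row does not reach only later rows make up. A row lasts 1/8 s, in which the tool goes at most 62.5 mm and 10.7 degrees, less where a joint would pass 70% of its speed; a pose out of reach is approached as far as the arm can. A call with a gripper value outside its range is refused whole. The fingers move at their own pace and stop on an object; "force" is the grip in N (left out, the last holds). Time passes only in rows, so rows that repeat a pose let the fingers close. It gives the time, the measured TCP pose, the force and the opening at its end, in the units of the state.
- sense(): the state, without advancing time (a new reading comes with each control period).
- snapshot(name): name is "side" or "top"; returns (picture, depth): 420x560x3 uint8, blue, green, red; 420x560 float32, mm along the optical axis (not along the pixel's ray), 0 where there is no reading.
- camera_info(name): a dict with "fov_y" (degrees; the focal length in pixels is half the picture's height over the tangent of half this angle, whatever the lens; pixels are square), "cx", "cy" (the principal point, pixels), "origin" and "orientation" of the camera in the world. Camera axes: x right, y down, z forward; pixel columns grow to the right and rows downward; lengths in mm; the calibration is good to about 2 mm. A picture is of the moment at which its call begins. camera_info takes no time and is no camera call.
- hand_in(): hands the job in, once; it reports no verdict.
The state is a dict: "time": time; "joint_pos": joint angles; "qd": joint speeds; "joint_efforts": joint torques, N m; "tool_pos": TCP position; "tcp_rot": TCP orientation; "ft_force": force on the tool from outside, world axes, zero at the start; "wrist_torque": the same for the moment, N m; "finger_gap": finger opening in mm.
Only numpy, scipy, OpenCV 4.12 (cv2) and the standard library are available. Lean on these libraries where they do the work, as an engineer would, in place of code of your own. Each camera call takes 0.05 s, during which the arm holds its last target.

TASK

I want to look over the tiles in the wooden damp box: move the soft clay model tile off its lid onto the middle of the round white plaster bat, upright, squeezing it with no more than about 40 newtons from each finger and setting it down gently. Then lift the lid, which has a bar handle, and hold it open at 50 degrees; it falls shut by itself, so finish while still holding it there. Leave the other things on the bench where they are.

Things in the scene. Friction and masses are not known exactly. Their poses are not given: they have to be found in the camera images.
- damp_box: open wooden box, 260 (x) x 280 (y) x 120 mm high, fixed to the bench; origin at the centre of its underside. Its own -x side is the front, roughly towards the robot; its +x rim carries the lid's hinge. Its yaw varies by up to 0.35 rad.
- lid (a joint): hinge angle of the box's wooden lid (260 x 280 x 10 mm, 0.4 to 0.65 kg) in rad: 0 closed, grows as the front edge is lifted, stop at 1.3; 50 degrees is 0.873. Nothing keeps it up: released, it falls shut.
- lid_hinge (a point): point on the hinge line, mid-width: 130 mm behind (own +x of the box) the box's centre, 120.5 mm above the bench, at the lid's underside. The hinge line is parallel to the box's y axis.
- lid_handle (a point): middle of the steel bar handle on top of the lid, on the bar's axis: 230 mm in front of the hinge line, 45 mm above the lid's underside (35 mm above its top). The bar is round, 11 mm thick, 110 mm long, parallel to the hinge, on two posts 85 mm apart; it can turn between gripper pads, so the gripper may stay upright while the lid swings.
- clay_center (a point): centre (half-way up) of the soft tan clay model ridge tile: a block 70 (x) x 44 (y) x 24 mm with a half-round roll of radius 18 mm along y on top, 42 mm high in all, 0.12 to 0.24 kg. Its flat ends, 44 mm apart across its own y, are the faces to grip. It starts on top of the closed lid, its underside 130.5 mm above the bench. At rest its point is 21 mm above what it stands on.
- clay: the same clay tile; origin at the centre of its underside
- bat_top (a point): centre of the top face of the round white plaster bat: disc 140 mm across, 20 mm thick, fixed on the bench to the left or right of the box (a bowl stands on the other side)
- bat: the same plaster bat; origin at the centre of its underside
- water_bowl: blue bowl, 136 mm across, 55 mm high; bystander
- paddle: flat wooden paddle, 50 x 280 x 12 mm, lying on the bench to the right of the box; bystander
- slip_jar: brown jar with white cap, 72 mm across, 100 mm high; bystander
- brush: brush lying on the bench; bystander
- knife: spatula-like modelling knife, 200 mm, lying on the bench; bystander
- test_tile: red-brown tile, 90 x 60 x 10 mm, lying on the bench; bystander
Mind the look-alikes: they are no part of the job. Of the things shaped like the bat, the white one is meant. What is shaped like the clay but blue is not meant.

How it is judged:
By the outcome, as a careful person would: the job done as asked, in the order asked, and still so for the second after the job is handed in, while the arm keeps its last pose, push and grip.
It also fails if it takes over 61 s, if anything falls off the work surface, if the arm or the gripper's body presses on something with over 40 N, if the wrist force passes 120 N, or if a joint passes its speed limit or range.

## Working session

There is one attempt and no reset: what is moved stays moved. The work goes in short steps, Python scripts to look and compute and a tool call to move; the robot and the scene stay as the last step left them, time stands still between calls to the robot, and variables do not carry over. Pictures are saved under pics/ and viewed, and the job is handed in when it is done.

Besides the shell and the picture viewer there is one more tool, called after "Emit:" by a JSON object that holds its "api" and its "payload", one argument or row to a line. jog_arm: Moves the arm, as the interface text tells. Its arguments: {"type":"object","properties":{"plan":{"type":"array","items":{"type":"array"}},"force":{"type":"number"}},"required":["plan"]}

```bash
mkdir -p pics; ls; cat > h.py <<'E'
from bench import *
import numpy as np, cv2
from scipy.spatial.transform import Rotation as R
E
python3 - <<'E'
from h import *
s=sense();print(s)
for n in("top","side"):
    c=camera_info(n);print(n,c)
    p,d=snapshot(n);cv2.imwrite(f"pics/{n}0.png",p);np.savez(f"pics/{n}0.npz",p=p,d=d)
E
```

```text
pics
{'time': 0.0, 'joint_pos': array([-6.90636452e+01,  7.51675474e+00,  8.53277562e+01, -1.53292629e-03,
        8.72622237e+01, -4.89225722e+00]), 'qd': array([-0.06066801, -0.01661699,  0.13063987,  0.03718202, -0.02814965,
       -0.04824985]), 'joint_efforts': array([ 5.38928489e-04, -5.69399250e+01, -5.00548983e+01, -2.80614850e-04,
        1.45016730e-02, -9.26252415e-05]), 'tool_pos': array([ 261.24372675, -539.57069788,  247.24183961]), 'tcp_rot': array([-1.79893524e+02, -7.57711058e-03,  2.58286797e+01]), 'ft_force': array([ 0.1359133 , -0.37687095, -1.0641303 ]), 'wrist_torque': array([-0.00356843, -0.01060834, -0.02242336]), 'finger_gap': 85.0881996667089}
top {'fov_y': 47.33659173220383, 'cx': 277.545700152172, 'cy': 215.5940571831258, 'origin': array([ 176.64785278,  -31.68829362, 1750.73545581]), 'orientation': array([-1.70134399e+02, -9.15466576e-02, -9.02837910e+01])}
side {'fov_y': 43.12343595327134, 'cx': 271.1640437325188, 'cy': 205.60314875553598, 'origin': array([-181.31302083,  942.95004435, 1257.0170203 ]), 'orientation': array([-134.4486691 ,   -0.70042835, -144.85751535])}
```

View pics/top0.png

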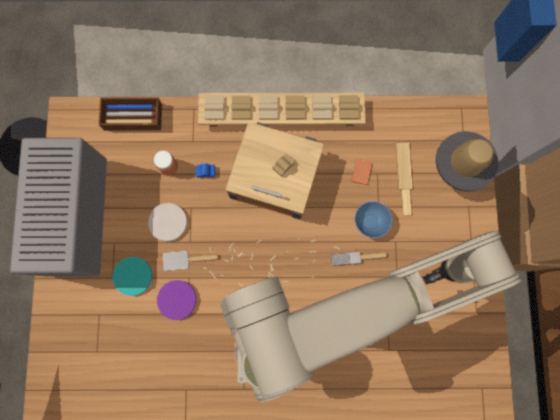

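View pics/side0.png

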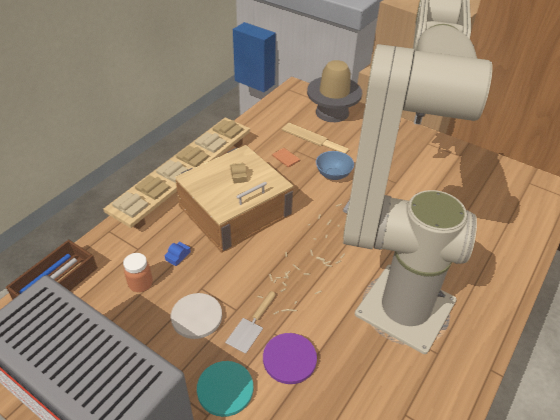

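The top view shows the box at about (275,170), the clay on its lid at (285,166) and the handle bar at (267,191). The white bat is at (168,222), with the blue look-alike at (205,170) and the bowl at (374,220). Next I'll measure these.

```bash
cat >> h.py <<'E'
def cam(n):
    c=camera_info(n); f=210/np.tan(np.radians(c["fov_y"]/2)); return c,f,R.from_euler("xyz",c["orientation"],degrees=True).as_matrix()
def cloud(n,d):
    c,f,M=cam(n); v,u=np.mgrid[0:420,0:560]
    P=np.stack([(u-c["cx"])/f*d,(v-c["cy"])/f*d,d],-1)
    return P@M.T+np.array(c["origin"])
def ray(n,u,v,z):
    c,f,M=cam(n); r=M@np.array([(u-c["cx"])/f,(v-c["cy"])/f,1]); o=np.array(c["origin"]); return o+r*(z-o[2])/r[2]
def proj(n,P):
    c,f,M=cam(n); q=M.T@(np.array(P)-np.array(c["origin"])); return q[0]/q[2]*f+c["cx"],q[1]/q[2]*f+c["cy"]
E
python3 - <<'E'
from h import *
for n,roi in(("top",(195,100,370,235)),("side",(165,130,300,250))):
    z=np.load(f"pics/{n}0.npz");p,d=z["p"],z["d"];W=cloud(n,d)
    u0,v0,u1,v1=roi;x=cv2.resize(p[v0:v1,u0:u1],None,fx=4.5,fy=4.2,interpolation=cv2.INTER_CUBIC);cv2.imwrite(f"pics/{n}0z.png",x)
    hsv=cv2.cvtColor(p,cv2.COLOR_BGR2HSV)
    zz=W[...,2]; print(n,"holes",(d==0).sum())
    # white bat
    m=((zz>10)&(zz<30)&(hsv[...,1]<70)&(hsv[...,2]>130)).astype(np.uint8)
    k,l,st,ce=cv2.connectedComponentsWithStats(m)
    for i in range(1,k):
        if st[i,4]>300:
            c=cv2.findContours((l==i).astype(np.uint8),0,1)[0][0]
            q=np.array([ray(n,*a[0],20)[:2] for a in c],np.float32)
            print("white",st[i],ce[i],ray(n,*ce[i],20),np.median(zz[l==i]),cv2.minEnclosingCircle(q),cv2.fitEllipse(q))
    # lid top
    for nm,a,b in(("lid",125,137),("above",138,200)):
        m=((d>0)&(zz>a)&(zz<b)&(W[...,0]>300)&(W[...,0]<800)&(abs(W[...,1])<230)).astype(np.uint8)
        k,l,st,ce=cv2.connectedComponentsWithStats(m)
        for i in range(1,k):
            if st[i,4]>15:
                q=W[l==i];r=cv2.minAreaRect(q[:,:2].astype(np.float32))
                print(nm,st[i],ce[i].round(1),"mean",q.mean(0).round(1),"rect",r,"z",np.percentile(q[:,2],[5,50,95]).round(1))
E
```

```text
top holes 958
white [ 148  203   39   38 1112] [167.12410072 221.5647482 ] [457.34585554 368.00659443  20.        ] 20.318075698087682 ((457.22705078125, 368.6212158203125), 70.82173919677734) ((457.8424377441406, 367.89703369140625), (135.625244140625, 137.53570556640625), 114.74612426757812)
white [331 252  30  13 303] [345.85808581 258.15511551] [ 320.4481575  -281.88867175   20.        ] 19.19912791456204 ((321.061279296875, -280.7197265625), 53.8501091003418) ((320.67486572265625, -283.6853942871094), (40.509376525878906, 129.41165161132812), 5.047073841094971)
lid [ 226  122   98   91 4772] [274.4 166.5] mean [633.2 -25.6 131. ] rect ((638.0244140625, -27.779647827148438), (280.39697265625, 271.8633728027344), 72.6585464477539) z [126.2 130.9 135.8]
above [272 153  23  24 286] [283. 164.] mean [632.9 -55.4 160.4] rect ((637.9198608398438, -51.411563873291016), (55.98670959472656, 73.58299255371094), 44.81610107421875) z [144.1 159.4 175.2]
above [251 185  31  13 112] [266.1 190.8] mean [537.1   2.7 168.8] rect ((541.7619018554688, 2.169269561767578), (108.56476593017578, 19.538
[... 1088 characters left out ...]
32750701904297) ((453.9071960449219, 370.86492919921875), (135.9293212890625, 141.91212463378906), 61.96146774291992)
lid [ 175  145  119   80 4416] [232.1 183.7] mean [626.5 -15.  130.4] rect ((632.5872802734375, -27.553237915039062), (285.39715576171875, 274.1815490722656), 72.3287353515625) z [126.2 130.3 134.7]
above [231 163  16  20 262] [238.5 171.9] mean [623.5 -44.9 158.2] rect ((632.81640625, -55.025909423828125), (44.74821853637695, 78.42251586914062), 47.37586212158203) z [141.1 156.3 173.3]
above [237 182  30  23 147] [251.6 190.5] mean [534.3   5.4 164.5] rect ((534.5240478515625, 3.4310302734375), (109.7104721069336, 15.996402740478516), 73.02664184570312) z [145.2 167.5 173. ]
```

View pics/top0z.png

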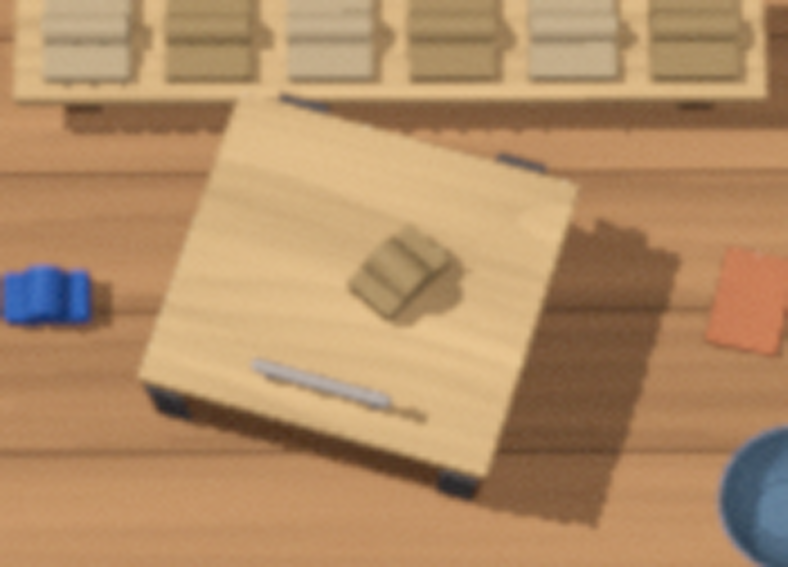

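View pics/side0z.png

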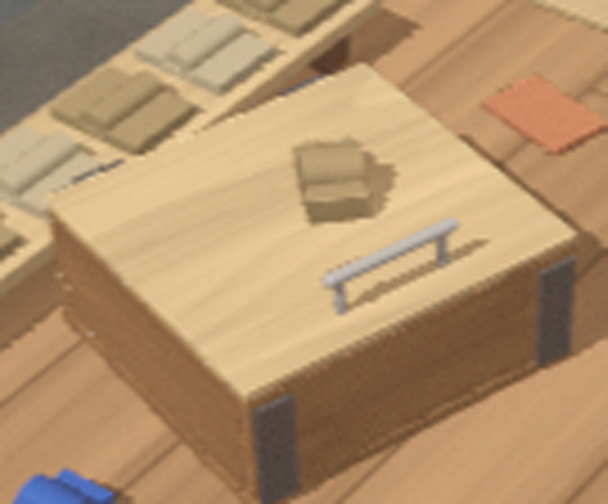

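```bash
python3 - <<'E'
from h import *
out=[]
for n,(u,v) in(("top",(284,165)),("side",(239,172))):
    p=np.load(f"pics/{n}0.npz")["p"]
    x=p[v-18:v+18,u-20:u+20];x=cv2.normalize(x,None,0,255,cv2.NORM_MINMAX)
    out.append(cv2.resize(x,None,fx=9.5,fy=9.5,interpolation=cv2.INTER_NEAREST))
cv2.imwrite("pics/clayz.png",np.hstack(out))
W=cloud("top",np.load("pics/top0.npz")["d"])
print(W[150:182:1,268:300,2].round(0).astype(int)[::2,::2])
E
```

```text
[[132 134 137 135 132 128 130 126 136 129 129 130 131 135 127 133]
 [130 125 132 132 130 132 134 133 135 134 135 132 140 128 135 130]
 [129 132 130 128 129 132 132 128 149 152 130 130 133 127 135 126]
 [124 131 128 129 130 133 127 166 152 150 154 131 129 124 133 134]
 [134 138 138 139 126 131 164 166 166 160 147 152 131 132 131 130]
 [131 136 132 130 135 168 175 175 169 165 153 151 167 129 129 138]
 [135 136 129 131 165 169 176 173 176 175 169 155 147 152 133 134]
 [130 131 131 134 151 161 169 173 176 173 170 166 148 127 131 128]
 [129 131 132 160 154 151 165 171 171 167 169 148 132 132 126 122]
 [128 124 141 152 150 155 154 173 163 168 155 135 132 129 128 136]
 [128 133 128 140 153 159 157 161 163 153 130 133 127 132 130 131]
 [132 133 127 134 137 153 163 155 147 132 130 132 126 127 123 133]
 [128 135 127 129 129 137 155 151 129 133 130 130 131 129 126 127]
 [130 131 128 129 136 128 134 130 135 133 129 127 129 135 132 129]
 [124 133 132 130 133 133 125 129 131 122 125 132 140 128 129 131]
 [133 129 131 124 131 131 135 134 131 130 132 134 128 126 133 130]]
```

View pics/clayz.png

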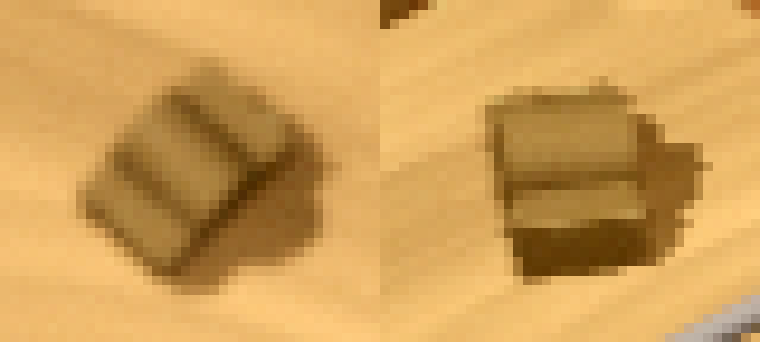

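```bash
python3 - <<'E'
from h import *
for n,o,C in(("top",(264,147),[(82,192),(170,265),(292,145),(208,68)]),("side",(219,154),[(512-380,222),(645-380,215),(612-380,90),(492-380,100)])):
    Q=np.array([ray(n,o[0]+x/9.5-.5,o[1]+y/9.5-.5,154.5)[:2] for x,y in C]);print(n,Q.round(1).tolist(),Q.mean(0))
    for i in range(4):
        e=Q[(i+1)%4]-Q[i];print(np.linalg.norm(e).round(1),np.degrees(np.arctan2(e[1],e[0])).round(1))
    d=np.load(f"pics/{n}0.npz")["d"];W=cloud(n,d);h=W[...,2]
    m=(d>0)&(h>144)&(np.hypot(W[...,0]-634,W[...,1]+53)<55);q=W[m];print(len(q))
    for a in range(36,58,2):
        c,s=np.cos(np.radians(a)),np.sin(np.radians(a))
        Y=q[:,0]*c+q[:,1]*s;X=q[:,0]*s-q[:,1]*c
        lo=np.percentile(Y,[3,97]);lx=np.percentile(X,[3,97]);r=q[:,2]>168;print(a,np.diff(lo).round(1),np.diff(lx).round(1),"std X of roll",X[r].std().round(2),(np.array([(lx.mean())*s+lo.mean()*c,-lx.mean()*c+lo.mean()*s])).round(1))
E
```

```text
top [[625.1, -17.8], [597.7, -49.5], [642.4, -94.1], [671.6, -63.8]] [634.21917686 -56.33060442]
41.9 -130.8
63.1 -44.9
42.0 46.1
65.4 135.3
272
36 [45.9] [64.9] std X of roll 8.18 [634.9 -55.6]
38 [44.7] [65.3] std X of roll 8.05 [634.7 -55.7]
40 [44.4] [65.7] std X of roll 7.93 [634.8 -55.7]
42 [43.7] [66.] std X of roll 7.83 [634.8 -55.6]
44 [42.6] [66.2] std X of roll 7.74 [634.8 -55.6]
46 [42.4] [66.3] std X of roll 7.66 [634.7 -55.7]
48 [42.5] [66.9] std X of roll 7.6 [634.7 -56. ]
50 [42.5] [67.3] std X of roll 7.55 [634.6 -56.3]
52 [43.] [67.2] std X of roll 7.51 [634.5 -56.3]
54 [44.1] [67.2] std X of roll 7.49 [634.6 -56.1]
56 [45.] [67.2] std X of roll 7.49 [634.7 -56.2]
side [[627.0, -17.9], [593.7, -46.4], [641.4, -91.1], [671.1, -63.0]] [633.29666421 -54.60608617]
43.9 -139.5
65.4 -43.1
40.8 43.4
63.1 134.3
237
36 [44.2] [69.4] std X of roll 6.64 [631.8 -53.7]
38 [43.9] [69.6] std X of roll 6.53 [631.8 -53.7]
40 [43.5] [69.8] std X of roll 6.44 [631.8 -53.8]
42 [42.5] [69.5] std X of roll 6.37 [631.6 -54.3]
44 [41.9] [69.3] std X of roll 6.32 [631.9 -54.1]
46 [41.5] [69.6] std X of roll 6.29 [632.  -53.6]
48 [41.1] [69.8] std X of roll 6.28 [632.  -53.3]
50 [41.2] [69.7] std X of roll 6.3 [631.8 -52.9]
52 [41.8] [69.3] std X of roll 6.34 [631.5 -52.6]
54 [42.4] [69.3] std X of roll 6.39 [631.6 -52.1]
56 [43.] [69.] std X of roll 6.47 [631.8 -51.6]
```

```bash
cat >> h.py <<'E'
def to(p,yaw,p0=None,r0=None,tilt=None):
    s=sense(); p0=s["tool_pos"] if p0 is None else np.array(p0); A=R.from_euler("xyz",s["tcp_rot"] if r0 is None else r0,degrees=True)
    B=R.from_euler("xyz",[180,0,yaw],degrees=True)
    t=np.degrees((A.inv()*B).as_rotvec()); d=A.inv().apply(np.array(p)-p0)/1000
    print("turn",t.round(2),"shift",d.round(4))
E
python3 - <<'E'
import bench
from h import *
print([x for x in dir(bench) if not x.startswith("_")], getattr(bench,"nose_length",None))
to([633.5,-55,260],136,[261.431,-540.055,248.292],[180,0,25.83])
E
```

```text
['PlanningError', 'camera_info', 'hand_in', 'nose_length', 'sense', 'snapshot'] 17.0
turn [  -0.      0.   -110.17] shift [ 0.5462 -0.2745 -0.0117]
```

Emit:
{"api": "jog_arm", "payload": {
  "plan": [
    [[0,0,-110],[0.546,-0.2745,-0.012],1],
    [[0,0,-110],[0.546,-0.2745,-0.012],1],
    [[0,0,-110],[0.546,-0.2745,-0.012],1],
    [[0,0,-110],[0.546,-0.2745,-0.012],1],
    [[0,0,-110],[0.546,-0.2745,-0.012],1],
    [[0,0,-110],[0.546,-0.2745,-0.012],1],
    [[0,0,-110],[0.546,-0.2745,-0.012],1],
    [[0,0,-110],[0.546,-0.2745,-0.012],1],
    [[0,0,-110],[0.546,-0.2745,-0.012],1],
    [[0,0,-110],[0.546,-0.2745,-0.012],1],
    [[0,0,-110],[0.546,-0.2745,-0.012],1],
    [[0,0,-110],[0.546,-0.2745,-0.012],1]
  ],
  "force": 28
}}

```text
time: 1.6
tool_pos: [633.2, -54.4, 259.4]
tcp_rot: [-179.9, -0.1, 135.9]
ft_force: [-0.7, -0.2, -0.3]
finger_gap: 85.6
```

```bash
python3 - <<'E'
from h import *
s=sense();print({k:np.round(v,1) for k,v in s.items()})
to([633.5,-55,152],136)
p,d=snapshot("side");cv2.imwrite("pics/s1.png",cv2.resize(p[80:230,140:340],None,fx=4,fy=4))
E
```

```text
{'time': np.float64(1.6), 'joint_pos': array([ -9.5,  12.8,  78.2,  -0. ,  89.1, -55.4]), 'qd': array([-1.4, -0.8,  0.7, -0. ,  0. ,  1.5]), 'joint_efforts': array([  1.1, -61.7, -50.6,   0.1,  -0. ,  -0.5]), 'tool_pos': array([633.2, -54.4, 259.4]), 'tcp_rot': array([-1.799e+02, -1.000e-01,  1.359e+02]), 'ft_force': array([-0.7, -0.2, -0.3]), 'wrist_torque': array([-0.1,  0. ,  0. ]), 'finger_gap': np.float64(85.6)}
turn [-0.05 -0.07 -0.13] shift [-8.000e-04 -1.000e-04  1.074e-01]
```

View pics/s1.png

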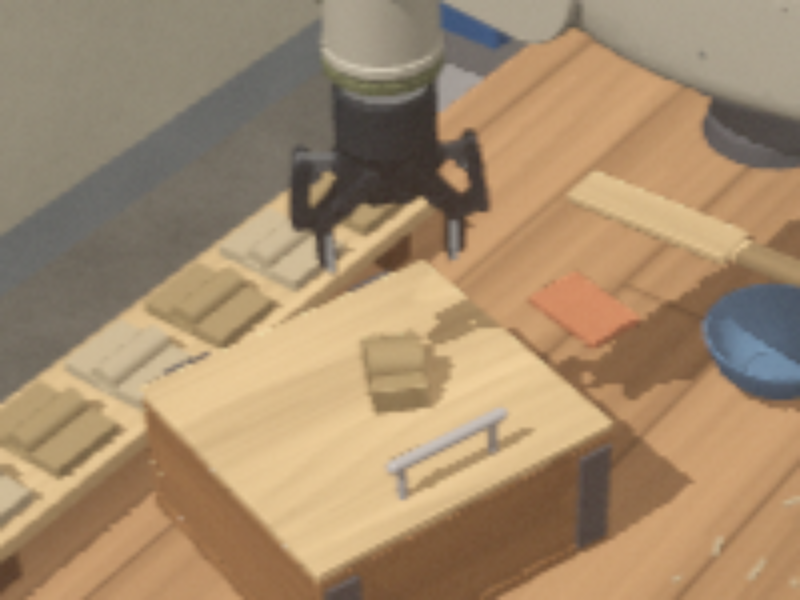

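The gripper is above the clay, at zoomed (390,230), and the jaws line up across its flat ends. Descending.

Emit:
{"api": "jog_arm", "payload": {
  "plan": [
    [[0,0,0],[-0.0008,0,0.02],1],
    [[0,0,0],[-0.0008,0,0.04],1],
    [[0,0,0],[-0.0008,0,0.06],1],
    [[0,0,0],[-0.0008,0,0.075],1],
    [[0,0,0],[-0.0008,0,0.085],1],
    [[0,0,0],[-0.0008,0,0.094],1],
    [[0,0,0],[-0.0008,0,0.1],1],
    [[0,0,0],[-0.0008,0,0.104],1],
    [[0,0,0],[-0.0008,0,0.106],1],
    [[0,0,0],[-0.0008,0,0.106],1]
  ],
  "force": 28
}}

```text
time: 2.9
tool_pos: [633.9, -55.7, 154.4]
tcp_rot: [180.0, 0.0, 135.8]
ft_force: [-0.2, -0.2, -0.4]
finger_gap: 85.3
```

```bash
python3 - <<'E'
from h import *
s=sense();print({k:np.round(v,1) for k,v in s.items()})
p,d=snapshot("side");cv2.imwrite("pics/s2.png",cv2.resize(p[110:230,170:330],None,fx=5,fy=5))
E
```

```text
{'time': np.float64(2.9), 'joint_pos': array([ -9.6,  16.4,  85.1,   0. ,  78.6, -55.5]), 'qd': array([ 0.1, -0.2, -0.2,  0. ,  0.1,  0. ]), 'joint_efforts': array([ -0. , -62.9, -48.2,  -0. ,  -0. ,   0. ]), 'tool_pos': array([633.9, -55.7, 154.4]), 'tcp_rot': array([180. ,   0. , 135.8]), 'ft_force': array([-0.2, -0.2, -0.4]), 'wrist_torque': array([-0.,  0.,  0.]), 'finger_gap': np.float64(85.3)}
```

View pics/s2.png

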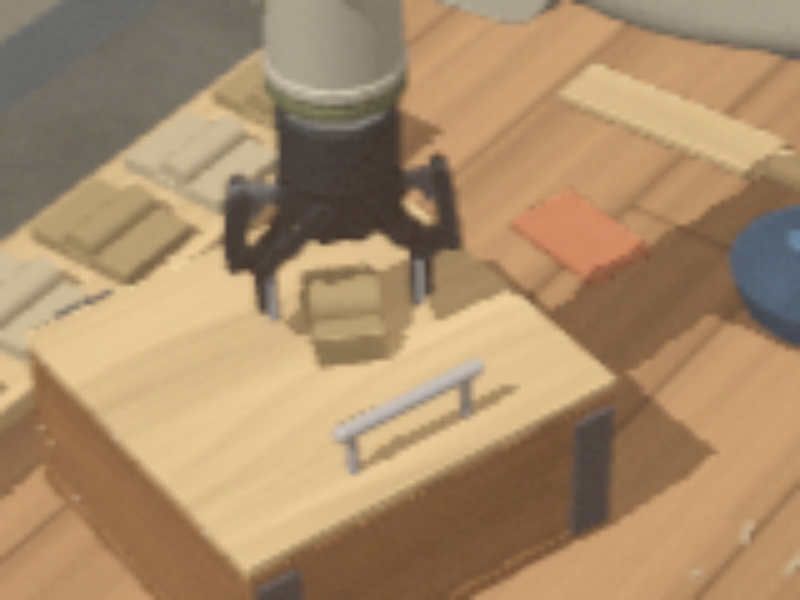

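The pads straddle the clay at zoomed (345,310). I'll lower 2 mm and close.

Emit:
{"api": "jog_arm", "payload": {
  "plan": [
    [[0,0,0],[0,0,0.002],1],
    [[0,0,0],[0,0,0.002],0.3],
    [[0,0,0],[0,0,0.002],0.1],
    [[0,0,0],[0,0,0.002],-0.2],
    [[0,0,0],[0,0,0.002],-0.4],
    [[0,0,0],[0,0,0.002],-0.4],
    [[0,0,0],[0,0,0.002],-0.4],
    [[0,0,0],[0,0,0.002],-0.4]
  ],
  "force": 28
}}

```text
time: 3.95
tool_pos: [634.0, -55.7, 152.5]
tcp_rot: [180.0, 0.0, 135.8]
ft_force: [0.2, 0.4, 2.1]
finger_gap: 43.9
```

Emit:
{"api": "jog_arm", "payload": {
  "plan": [
    [[0,0,0],[0,0,-0.004],-0.4],
    [[0,0,0],[0,0,-0.012],-0.4],
    [[0,0,0],[0,0,-0.025],-0.4],
    [[0,0,0],[0,0,-0.04],-0.4],
    [[0,0,0],[0,0,-0.055],-0.4],
    [[0,0,0],[0,0,-0.065],-0.4],
    [[0,0,0],[0,0,-0.07],-0.4],
    [[0,0,0],[0,0,-0.07],-0.4]
  ],
  "force": 28
}}

```text
time: 4.95
tool_pos: [634.0, -55.7, 222.6]
tcp_rot: [180.0, 0.0, 135.8]
ft_force: [-0.0, -0.2, -2.2]
finger_gap: 43.8
```

```bash
python3 - <<'E'
from h import *
s=sense();print({k:np.round(v,1) for k,v in s.items()})
p,d=snapshot("side");cv2.imwrite("pics/s3.png",cv2.resize(p[80:200,170:330],None,fx=5,fy=5))
to([456,369.5,222],180)
E
```

```text
{'time': np.float64(5.0), 'joint_pos': array([ -9.6,  13.7,  80.9,  -0. ,  85.3, -55.5]), 'qd': array([-0.1,  0.5,  0.9,  0.1, -0.3,  0.1]), 'joint_efforts': array([  0. , -63.9, -51.2,  -0. ,   0.1,   0. ]), 'tool_pos': array([634. , -55.7, 222.6]), 'tcp_rot': array([180. ,   0. , 135.8]), 'ft_force': array([-0. , -0.2, -2.2]), 'wrist_torque': array([ 0., -0.,  0.]), 'finger_gap': np.float64(43.8)}
turn [-1.000e-02 -3.000e-02 -4.417e+01] shift [4.237e-01 1.811e-01 1.000e-04]
```

View pics/s3.png

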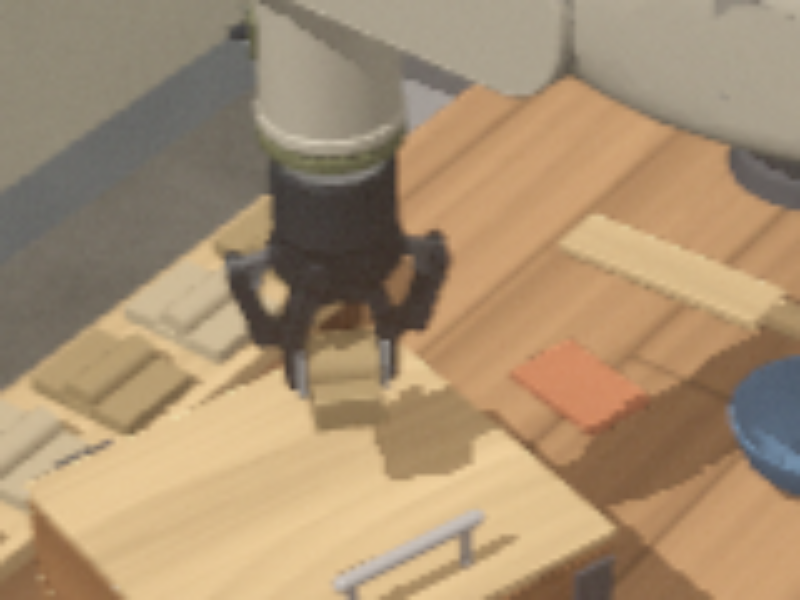

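The clay is held upright at zoomed (345,380), and the gap reads 43.8 mm. Carrying it to the bat.

Emit:
{"api": "jog_arm", "payload": {
  "plan": [
    [[0,0,-2],[0.017,0.007,0],-0.4],
    [[0,0,-5],[0.043,0.018,0],-0.4],
    [[0,0,-9],[0.085,0.036,0],-0.4],
    [[0,0,-14],[0.127,0.054,0],-0.4],
    [[0,0,-19],[0.178,0.076,0],-0.4],
    [[0,0,-24],[0.229,0.098,0],-0.4],
    [[0,0,-29],[0.279,0.119,0],-0.4],
    [[0,0,-34],[0.326,0.139,0],-0.4],
    [[0,0,-38],[0.368,0.157,0],-0.4],
    [[0,0,-41],[0.398,0.17,0],-0.4],
    [[0,0,-43],[0.415,0.177,0],-0.4],
    [[0,0,-44],[0.423,0.181,0],-0.4]
  ],
  "force": 28
}}

```text
time: 6.5
tool_pos: [455.8, 369.5, 221.9]
tcp_rot: [-180.0, -0.0, 180.0]
ft_force: [-0.2, -0.6, -1.5]
finger_gap: 43.6
```

Emit:
{"api": "jog_arm", "payload": {
  "plan": [
    [[0,0,0],[0,0,0],-0.4],
    [[0,0,0],[0,0,0],-0.4]
  ],
  "force": 28
}}

```text
time: 6.75
tool_pos: [457.1, 368.0, 222.2]
tcp_rot: [-180.0, 0.0, 179.7]
ft_force: [-0.4, 0.3, -2.4]
finger_gap: 43.5
```

```bash
python3 - <<'E'
from h import *
s=sense();print({k:np.round(v,1) for k,v in s.items()})
p,d=snapshot("side");cv2.imwrite("pics/s4.png",cv2.resize(p[180:380,100:300],None,fx=3,fy=3))
p,d=snapshot("top");W=cloud("top",d);hsv=cv2.cvtColor(p,cv2.COLOR_BGR2HSV)
to([456.5,369,100],180)
E
```

```text
{'time': np.float64(6.8), 'joint_pos': array([ 33.8,   6.2,  89.4,  -0. ,  84.4, -55.9]), 'qd': array([-0.2, -0.1, -0.1,  0.2, -0. , -0. ]), 'joint_efforts': array([  0.6, -56.2, -50.5,   0. ,  -0. ,  -0. ]), 'tool_pos': array([457.1, 368. , 222.2]), 'tcp_rot': array([-180. ,    0. ,  179.7]), 'ft_force': array([-0.4,  0.3, -2.4]), 'wrist_torque': array([-0.,  0.,  0.]), 'finger_gap': np.float64(43.5)}
turn [-0.01  0.   -0.26] shift [0.0006 0.001  0.1223]
```

View pics/s4.png

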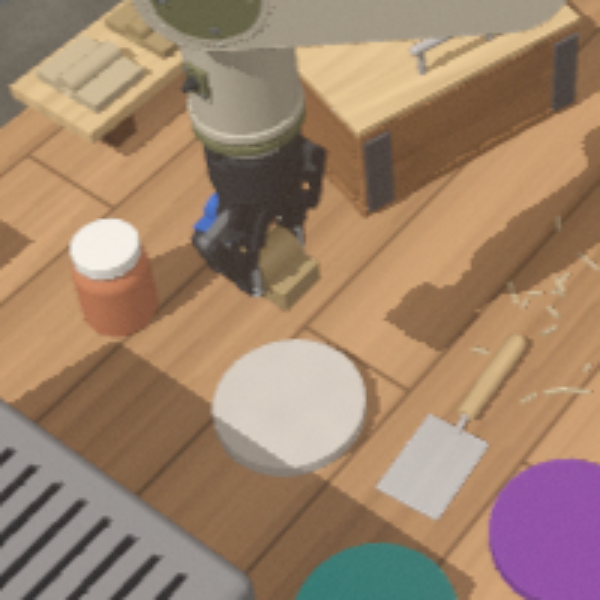

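The clay is held above the white bat, which is at zoomed (290,405). Descending.

Emit:
{"api": "jog_arm", "payload": {
  "plan": [
    [[0,0,0],[0,0.0005,0.01],-0.4],
    [[0,0,0],[0,0.0005,0.03],-0.4],
    [[0,0,0],[0,0.0005,0.055],-0.4],
    [[0,0,0],[0,0.0005,0.08],-0.4],
    [[0,0,0],[0,0.0005,0.105],-0.4],
    [[0,0,0],[0,0.0005,0.13],-0.4],
    [[0,0,0],[0,0.0005,0.15],-0.4],
    [[0,0,0],[0,0.0005,0.162],-0.4],
    [[0,0,0],[0,0.0005,0.169],-0.4],
    [[0,0,0],[0,0.0005,0.172],-0.4],
    [[0,0,0],[0,0.0005,0.174],-0.4],
    [[0,0,0],[0,0.0005,0.174],-0.4]
  ],
  "force": 28
}}

```text
time: 8.35
tool_pos: [456.9, 369.6, 48.8]
tcp_rot: [180.0, 0.0, 179.8]
ft_force: [0.8, -1.0, -0.9]
finger_gap: 43.7
```

Emit:
{"api": "jog_arm", "payload": {
  "plan": [
    [[0,0,0],[0,0,0.001],-0.4],
    [[0,0,0],[0,0,0.002],-0.4],
    [[0,0,0],[0,0,0.003],-0.4],
    [[0,0,0],[0,0,0.003],-0.4]
  ],
  "force": 28
}}

```text
time: 8.85
tool_pos: [456.5, 369.3, 45.1]
tcp_rot: [-180.0, -0.0, 179.8]
ft_force: [0.2, 0.4, -2.1]
finger_gap: 44.0
```

Emit:
{"api": "jog_arm", "payload": {
  "plan": [
    [[0,0,0],[0,0,0.0005],-0.4],
    [[0,0,0],[0,0,0.001],-0.4],
    [[0,0,0],[0,0,0.0015],-0.4],
    [[0,0,0],[0,0,0.002],-0.4],
    [[0,0,0],[0,0,0.002],-0.4]
  ]
}}

```text
time: 9.48
tool_pos: [456.5, 369.4, 43.2]
tcp_rot: [-180.0, -0.0, 179.8]
ft_force: [-0.2, 0.1, -1.8]
finger_gap: 43.9
```

Emit:
{"api": "jog_arm", "payload": {
  "plan": [
    [[0,0,0],[0,0,0.0005],-0.4],
    [[0,0,0],[0,0,0.0005],-0.4]
  ]
}}

```text
time: 9.72
tool_pos: [456.6, 369.4, 42.8]
tcp_rot: [-180.0, -0.0, 179.8]
ft_force: [-0.6, -0.1, -2.1]
finger_gap: 43.5
```

Emit:
{"api": "jog_arm", "payload": {
  "plan": [
    [[0,0,0],[0,0,0.0005],-0.4],
    [[0,0,0],[0,0,0.0005],-0.4]
  ]
}}

```text
time: 9.98
tool_pos: [456.5, 369.4, 42.2]
tcp_rot: [-180.0, -0.0, 179.8]
ft_force: [0.3, 0.5, -0.8]
finger_gap: 44.0
```

Emit:
{"api": "jog_arm", "payload": {
  "plan": [
    [[0,0,0],[0,0,0.0005],-0.4],
    [[0,0,0],[0,0,0.0005],-0.4]
  ]
}}

```text
time: 10.22
tool_pos: [456.7, 369.5, 42.0]
tcp_rot: [180.0, 0.0, 179.8]
ft_force: [-0.3, -0.3, 0.9]
finger_gap: 43.5
```

Contact: the force went from -2 to +0.9 N. Releasing.

Emit:
{"api": "jog_arm", "payload": {
  "plan": [
    [[0,0,0],[0,0,0],0.15],
    [[0,0,0],[0,0,0],0.4],
    [[0,0,0],[0,0,0],0.8],
    [[0,0,0],[0,0,0],0.8],
    [[0,0,0],[0,0,0],0.8],
    [[0,0,0],[0,0,-0.01],0.8],
    [[0,0,0],[0,0,-0.03],0.8],
    [[0,0,0],[0,0,-0.06],1],
    [[0,0,0],[0,0,-0.11],1],
    [[0,0,0],[0,0,-0.16],1],
    [[0,0,0],[0,0,-0.2],1],
    [[0,0,0],[0,0,-0.23],1]
  ]
}}

```text
time: 11.72
tool_pos: [457.1, 369.8, 276.5]
tcp_rot: [179.8, 0.2, 179.8]
ft_force: [1.1, -0.5, -0.4]
finger_gap: 85.6
```

```bash
python3 - <<'E'
from h import *
s=sense();print({k:np.round(v,1) for k,v in s.items()})
p,d=snapshot("side");cv2.imwrite("pics/s5.png",cv2.resize(p[180:380,100:300],None,fx=3,fy=3))
W=cloud("side",d);h=W[...,2];m=(d>0)&(h>36)&(h<80)&(np.hypot(W[...,0]-456,W[...,1]-369)<70);print(m.sum(),W[m].mean(0),cv2.minAreaRect(W[m][:,:2].astype(np.float32)))
# handle/box refined from first pictures
for n in("top","side"):
    z=np.load(f"pics/{n}0.npz");d=z["d"];W=cloud(n,d)
    m=(d>0)&(W[...,2]>160)&(np.hypot(W[...,0]-537,W[...,1]-3)<75);q=W[m]
    c=q[:,:2].mean(0);e=np.linalg.svd(q[:,:2]-c)[2][0]
    t=(q[:,:2]-c)@e;print(n,m.sum(),"handle mid",c,c+e*(t.min()+t.max())/2,"dir",np.degrees(np.arctan2(e[1],e[0]))%180,np.ptp(t),"z",np.percentile(q[:,2],[10,50,90]))
E
```

```text
{'time': np.float64(11.7), 'joint_pos': array([ 34. ,   4.8,  85.2,   0. ,  89.7, -55.9]), 'qd': array([  0. ,  -4.6, -18.3,   0.1,  24.2,  -0. ]), 'joint_efforts': array([  0.1, -55.3, -49.6,   0. ,  -0.7,   0. ]), 'tool_pos': array([457.1, 369.8, 276.5]), 'tcp_rot': array([179.8,   0.2, 179.8]), 'ft_force': array([ 1.1, -0.5, -0.4]), 'wrist_torque': array([-0., -0.,  0.]), 'finger_gap': np.float64(85.6)}
411 [449.99804505 371.24128273  50.01741629] ((454.5147705078125, 368.7471618652344), (47.199954986572266, 73.12443542480469), 89.21688842773438)
top 104 handle mid [537.42579441   3.53900913] [537.41420767   3.50263318] dir 72.3318901797103 108.66502857931319 z [165.58482707 170.34051402 174.99317766]
side 119 handle mid [534.62673279   6.14853845] [534.35971428   5.29597998] dir 72.60961512674058 106.25869590361955 z [163.71680217 168.59498073 172.61698655]
```

View pics/s5.png

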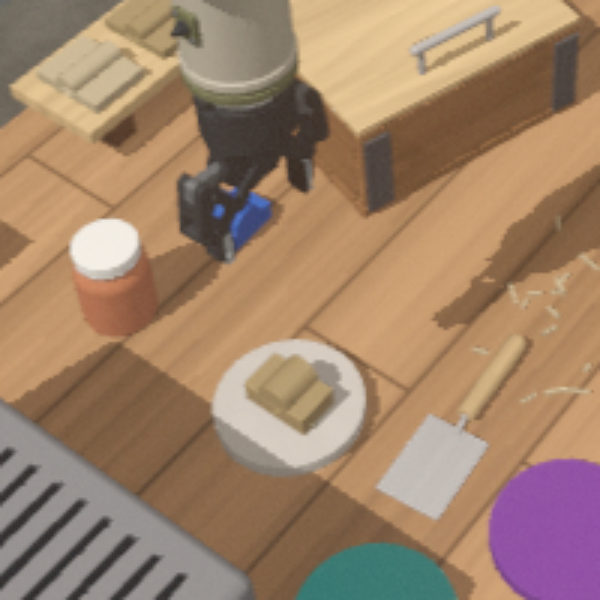

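The clay is upright and central on the bat, at zoomed (290,392). Next is the handle.

```bash
python3 - <<'E'
from h import *
s=sense();print(s["tool_pos"],s["time"])
to([537.2,3.8,255],72.7,[456.6,369.4,272.5],[180,0,179.8])
E
```

```text
[458.26885454 370.56567282 280.8867588 ] 11.775
turn [ -0.   -0.  107.1] shift [-0.0819 -0.3653  0.0175]
```

Emit:
{"api": "jog_arm", "payload": {
  "plan": [
    [[0,0,0],[0,0,0],1],
    [[0,0,10],[-0.007,-0.033,0.001],1],
    [[0,0,20],[-0.015,-0.067,0.003],1],
    [[0,0,30],[-0.023,-0.1,0.005],1],
    [[0,0,40],[-0.031,-0.137,0.006],1],
    [[0,0,50],[-0.038,-0.17,0.008],1],
    [[0,0,60],[-0.046,-0.205,0.01],1],
    [[0,0,70],[-0.054,-0.24,0.012],1],
    [[0,0,80],[-0.061,-0.275,0.013],1],
    [[0,0,90],[-0.069,-0.307,0.015],1],
    [[0,0,100],[-0.077,-0.341,0.016],1],
    [[0,0,107],[-0.082,-0.365,0.0175],1]
  ],
  "force": 60
}}

```text
time: 13.28
tool_pos: [536.9, 2.7, 253.0]
tcp_rot: [-179.9, 0.0, 72.5]
ft_force: [0.6, 0.3, -0.2]
finger_gap: 85.4
```

Emit:
{"api": "jog_arm", "payload": {
  "plan": [
    [[0,0,0],[0,0,0],1],
    [[0,0,0],[0,0,0],1]
  ]
}}

```text
time: 13.52
tool_pos: [536.9, 4.7, 253.5]
tcp_rot: [-179.9, -0.0, 72.9]
ft_force: [0.2, -0.0, -0.5]
finger_gap: 85.3
```

```bash
python3 - <<'E'
from h import *
s=sense();print({k:np.round(v,1) for k,v in s.items()})
to([537.2,3.8,163.5],72.7)
p,d=snapshot("side");cv2.imwrite("pics/s6.png",cv2.resize(p[100:250,150:350],None,fx=4,fy=4))
p,d=snapshot("top");cv2.imwrite("pics/t6.png",p[80:280,130:400].repeat(2,0).repeat(2,1));np.savez("pics/top6.npz",p=p,d=d)
W=cloud("top",d);h=W[...,2];m=(d>0)&(h>30)&(h<80)&(np.hypot(W[...,0]-456,W[...,1]-369)<70);print(m.sum(),W[m].mean(0),cv2.minAreaRect(W[m][:,:2].astype(np.float32)))
E
```

```text
{'time': np.float64(13.5), 'joint_pos': array([-5. , -2.4, 94.8,  0. , 87.6, 12.1]), 'qd': array([ 0.9, -0.3, -0.3,  0. ,  0.1,  0.2]), 'joint_efforts': array([ -0.8, -47.7, -50.1,  -0.1,  -0. ,   0. ]), 'tool_pos': array([536.9,   4.7, 253.5]), 'tcp_rot': array([-179.9,   -0. ,   72.9]), 'ft_force': array([ 0.2, -0. , -0.5]), 'wrist_torque': array([ 0., -0., -0.]), 'finger_gap': np.float64(85.3)}
turn [-0.09 -0.01  0.23] shift [-0.0008  0.0007  0.09  ]
270 [456.14864025 366.76012225  49.82278562] ((444.251220703125, 371.4140625), (94.24079895019531, 90.89917755126953), 34.547401428222656)
```

View pics/s6.png

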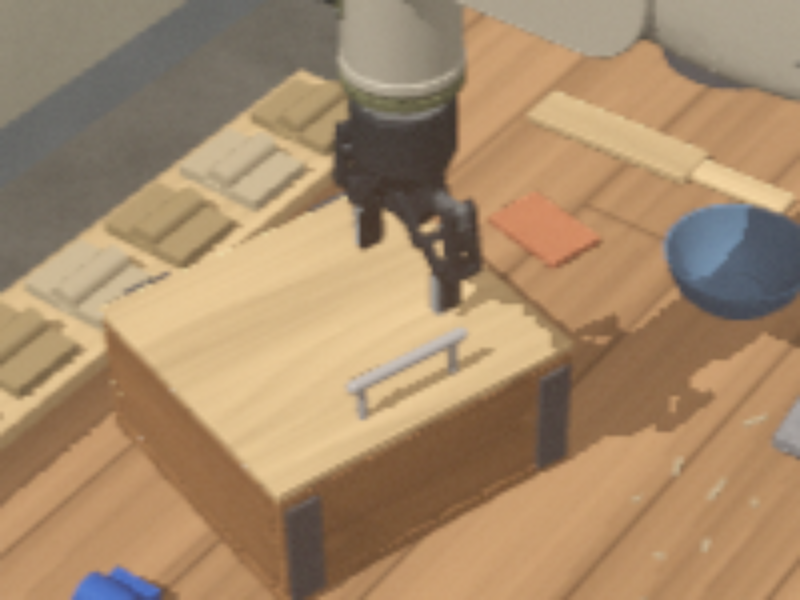

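View pics/t6.png

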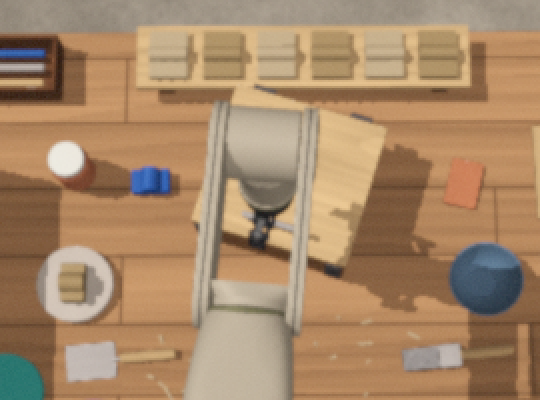

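The top view shows the clay at (73,282), close to the bat centre at (75,285). The gripper is over the bar at (262,225). Descending.

Emit:
{"api": "jog_arm", "payload": {
  "plan": [
    [[0,0,0],[-0.0008,0.0003,0.015],1],
    [[0,0,0],[-0.0008,0.0003,0.035],1],
    [[0,0,0],[-0.0008,0.0003,0.053],1],
    [[0,0,0],[-0.0008,0.0003,0.067],1],
    [[0,0,0],[-0.0008,0.0003,0.077],1],
    [[0,0,0],[-0.0008,0.0003,0.084],1],
    [[0,0,0],[-0.0008,0.0003,0.088],1],
    [[0,0,0],[-0.0008,0.0003,0.09],1],
    [[0,0,0],[-0.0008,0.0003,0.09],1]
  ]
}}

```text
time: 14.75
tool_pos: [537.7, 3.3, 164.6]
tcp_rot: [180.0, -0.0, 72.8]
ft_force: [-0.4, -0.3, -0.8]
finger_gap: 85.2
```

```bash
python3 - <<'E'
from h import *
s=sense();print({k:np.round(v,1) for k,v in s.items()})
p,d=snapshot("side");cv2.imwrite("pics/s7.png",cv2.resize(p[130:230,190:310],None,fx=6,fy=6))
E
```

```text
{'time': np.float64(14.8), 'joint_pos': array([ -5.1,   1. , 100.9,   0. ,  78. ,  12.1]), 'qd': array([-0.1, -0. , -0.1,  0. ,  0.2,  0.1]), 'joint_efforts': array([ -0. , -48.9, -48. ,  -0. ,  -0. ,  -0. ]), 'tool_pos': array([537.7,   3.3, 164.6]), 'tcp_rot': array([180. ,  -0. ,  72.8]), 'ft_force': array([-0.4, -0.3, -0.8]), 'wrist_torque': array([ 0.1, -0. ,  0. ]), 'finger_gap': np.float64(85.2)}
```

View pics/s7.png

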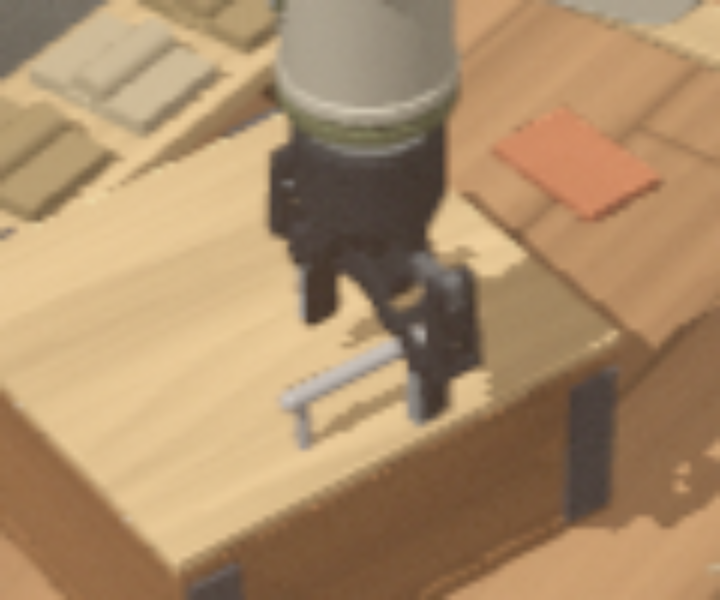

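The fingers straddle the bar at zoomed (390,355). Closing.

Emit:
{"api": "jog_arm", "payload": {
  "plan": [
    [[0,0,0],[0,0,0],0.4],
    [[0,0,0],[0,0,0],0],
    [[0,0,0],[0,0,0],-0.4],
    [[0,0,0],[0,0,0],-0.6],
    [[0,0,0],[0,0,0],-0.7],
    [[0,0,0],[0,0,0],-0.8],
    [[0,0,0],[0,0,0],-1],
    [[0,0,0],[0,0,0],-1],
    [[0,0,0],[0,0,0],-1],
    [[0,0,0],[0,0,0],-1]
  ],
  "force": 40
}}

```text
time: 16.05
tool_pos: [537.7, 3.3, 164.4]
tcp_rot: [180.0, -0.0, 72.8]
ft_force: [1.0, -0.9, 0.6]
finger_gap: 9.4
```

```bash
python3 - <<'E'
from h import *
s=sense();print({k:np.round(v,1) for k,v in s.items()})
E
```

```text
{'time': np.float64(16.0), 'joint_pos': array([ -5.1,   1. , 101. ,  -0. ,  78. ,  12.1]), 'qd': array([ 0.1,  0.1, -0. ,  0. ,  0. , -0. ]), 'joint_efforts': array([  0.3, -48.6, -47.3,   0.1,   0.4,  -0. ]), 'tool_pos': array([537.7,   3.3, 164.4]), 'tcp_rot': array([180. ,  -0. ,  72.8]), 'ft_force': array([ 1. , -0.9,  0.6]), 'wrist_torque': array([-0.1, -0.1, -0. ]), 'finger_gap': np.float64(9.4)}
```

```bash
python3 - <<'E'
import numpy as np
f=lambda t:np.array([230-np.hypot(230,45)*np.cos(np.arctan2(45,230)+np.radians(t)),-np.hypot(230,45)*np.sin(np.arctan2(45,230)+np.radians(t))+45])
print([[float(x) for x in (f(t)/1000).round(4)] for t in(.5,2,4,6.5,9,12,15,18,21,23,24.5,25)])
print([[float(x) for x in ((f(t)-f(25))/1000).round(4)] for t in(25.5,27,29,31.5,34,37,40,43,46,48,49.5,50)])
E
```

```text
[[0.0004, -0.002], [0.0017, -0.008], [0.0037, -0.0159], [0.0066, -0.0257], [0.0099, -0.0354], [0.0144, -0.0468], [0.0195, -0.058], [0.0252, -0.0689], [0.0314, -0.0794], [0.0359, -0.0863], [0.0394, -0.0913], [0.0406, -0.093]]
[[0.0012, -0.0016], [0.0049, -0.0065], [0.0101, -0.0129], [0.0168, -0.0206], [0.0239, -0.0279], [0.0328, -0.0364], [0.0422, -0.0443], [0.0519, -0.0518], [0.062, -0.0587], [0.069, -0.063], [0.0743, -0.0661], [0.0761, -0.0671]]
```

Emit:
{"api": "jog_arm", "payload": {
  "plan": [
    [[0,0,0],[0,0.0004,-0.002],-1],
    [[0,0,0],[0,0.0017,-0.008],-1],
    [[0,0,0],[0,0.0037,-0.016],-1],
    [[0,0,0],[0,0.0066,-0.0257],-1],
    [[0,0,0],[0,0.01,-0.0354],-1],
    [[0,0,0],[0,0.0144,-0.0468],-1],
    [[0,0,0],[0,0.0195,-0.058],-1],
    [[0,0,0],[0,0.0252,-0.0689],-1],
    [[0,0,0],[0,0.0314,-0.0794],-1],
    [[0,0,0],[0,0.0359,-0.0863],-1],
    [[0,0,0],[0,0.0394,-0.0913],-1],
    [[0,0,0],[0,0.0406,-0.093],-1]
  ],
  "force": 60
}}

```text
time: 17.55
tool_pos: [575.7, -8.6, 258.4]
tcp_rot: [-179.9, 0.0, 72.8]
ft_force: [-9.9, 0.9, 1.5]
finger_gap: 8.5
```

```bash
python3 - <<'E'
from h import *
s=sense();print({k:np.round(v,1) for k,v in s.items()})
p,d=snapshot("side");cv2.imwrite("pics/s8.png",cv2.resize(p[90:250,160:340],None,fx=4,fy=3.7))
print(sense()["ft_force"],sense()["tool_pos"])
E
```

```text
{'time': np.float64(17.6), 'joint_pos': array([-6. ,  3.6, 88.3, -0. , 88.2, 11.2]), 'qd': array([-0.1,  1.2, -1.9,  0.1,  1.3, -0.2]), 'joint_efforts': array([ -0.4, -53.8, -53.8,  -0.1,  -3.6,  -0. ]), 'tool_pos': array([575.7,  -8.6, 258.4]), 'tcp_rot': array([-179.9,    0. ,   72.8]), 'ft_force': array([-9.9,  0.9,  1.5]), 'wrist_torque': array([ 0.2,  1.9, -0.1]), 'finger_gap': np.float64(8.5)}
[-9.58355147  1.0085352   3.37363336] [575.76671364  -8.66734696 258.39547981]
```

View pics/s8.png

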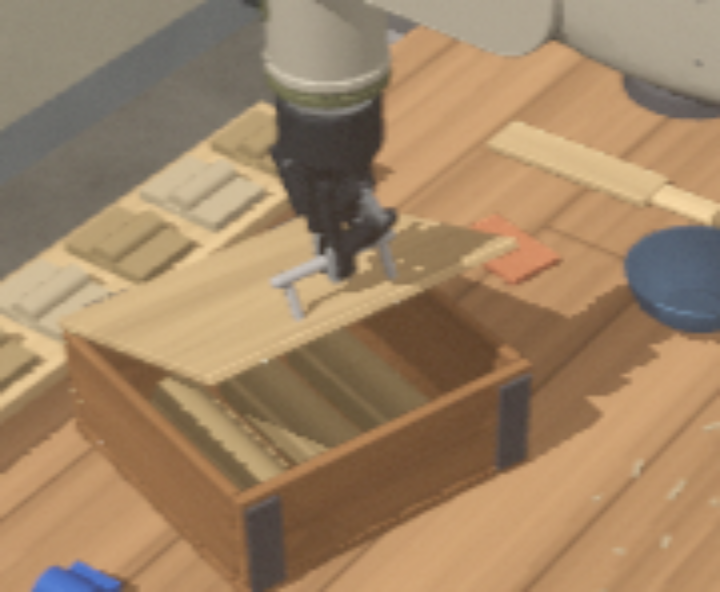

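The lid follows, about half open, with the bar held at zoomed (340,265). The side force is mild at 10 N. Continuing to 50°.

Emit:
{"api": "jog_arm", "payload": {
  "plan": [
    [[0,0,0],[0,0.0008,-0.0016],-1],
    [[0,0,0],[0,0.0042,-0.0065],-1],
    [[0,0,0],[0,0.0094,-0.0129],-1],
    [[0,0,0],[0,0.0161,-0.0206],-1],
    [[0,0,0],[0,0.0232,-0.0279],-1],
    [[0,0,0],[0,0.0321,-0.0364],-1],
    [[0,0,0],[0,0.0415,-0.0443],-1],
    [[0,0,0],[0,0.0512,-0.0518],-1],
    [[0,0,0],[0,0.0613,-0.0587],-1],
    [[0,0,0],[0,0.0683,-0.063],-1],
    [[0,0,0],[0,0.0736,-0.0661],-1],
    [[0,0,0],[0,0.0754,-0.0671],-1]
  ],
  "force": 60
}}

```text
time: 19.1
tool_pos: [648.5, -31.5, 328.5]
tcp_rot: [179.8, 0.0, 72.8]
ft_force: [-10.7, -0.7, 12.3]
finger_gap: 9.0
```

Emit:
{"api": "jog_arm", "payload": {
  "plan": [
    [[0,0,0],[0,0,0],-1],
    [[0,0,0],[0,0,0],-1],
    [[0,0,0],[0,0,0],-1]
  ]
}}

```text
time: 19.48
tool_pos: [648.4, -31.5, 328.4]
tcp_rot: [179.8, 0.0, 72.8]
ft_force: [-10.3, -0.9, 11.2]
finger_gap: 8.3
```

```bash
python3 - <<'E'
from h import *
s=sense();print({k:np.round(v,1) for k,v in s.items()})
t=s["tool_pos"]
b=np.array([np.cos(np.radians(-17.2)),np.sin(np.radians(-17.2))]);H=np.array([537.7,3.3])+230*b
hd=(H-t[:2])@b; z=t[2]+1.1-120.5;print("angle from TCP",np.degrees(np.arctan2(z,hd))-11.07,"radius",np.hypot(z,hd))
for n in("side","top"):
    p,d=snapshot(n);np.savez(f"pics/{n}9.npz",p=p,d=d);cv2.imwrite(f"pics/{n}9.png",p)
    W=cloud(n,d);X=(W[...,:2]-H)@b;Y=(W[...,:2]-H)@np.array([-b[1],b[0]]);Z=W[...,2]
    hsv=cv2.cvtColor(p,cv2.COLOR_BGR2HSV)
    m=(d>0)&(X<-8)&(X>-180)&(abs(Y)<135)&(Z>135)&(Z<340)&(hsv[...,1]>60)
    # plane fit with outlier trimming
    A=np.c_[X[m],np.ones(m.sum())];z=Z[m];w=np.ones(len(z),bool)
    a,c0=-1.19,140
    w=abs(z-(a*A[:,0]+c0))<35
    for _ in range(10):
        q=np.linalg.lstsq(A[w],z[w],rcond=None)[0];w=abs(z-A@q)<12
    print(n,w.sum(),q,"lid angle",np.degrees(np.arctan(-q[0])),"z top at hinge expect",120.5+10/np.cos(np.radians(50)))
E
```

```text
{'time': np.float64(19.5), 'joint_pos': array([-7.3, 14. , 69.6, -0. , 96.2,  9.9]), 'qd': array([-0. , -0.1, -0.1,  0. ,  0.1, -0.1]), 'joint_efforts': array([  0.9, -55.8, -47.8,   0.7,  -3.8,  -0. ]), 'tool_pos': array([648.4, -31.5, 328.4]), 'tcp_rot': array([179.8,   0. ,  72.8]), 'ft_force': array([-10.3,  -0.9,  11.2]), 'wrist_torque': array([-0.1,  1.9, -0. ]), 'finger_gap': np.float64(8.3)}
angle from TCP 50.324366467050254 radius 238.07326008961775
side 1037 [ -1.22631716 116.09441699] lid angle 50.80448604123228 z top at hinge expect 136.05723826860412
top 1363 [ -1.16738181 137.9830277 ] lid angle 49.41605311981051 z top at hinge expect 136.05723826860412
```

View pics/side9.png

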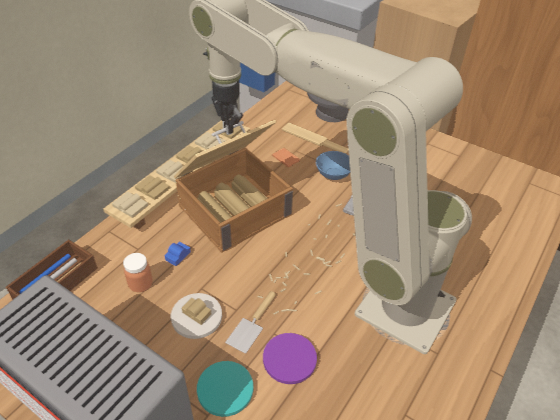

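```bash
python3 - <<'E'
from h import *
o=[]
for n,(u,v) in(("side",(225,150)),("top",(280,165))):
    p=np.load(f"pics/{n}9.npz")["p"];x=p[v-50:v+50,u-65:u+65];o.append(cv2.resize(x,None,fx=6,fy=6,interpolation=cv2.INTER_CUBIC));cv2.imwrite(f"pics/{n}9z.png",o[-1])
b=np.array([np.cos(np.radians(-17.2)),np.sin(np.radians(-17.2)),0]);y=np.array([-b[1],b[0],0]);H=np.array([537.7,3.3,120.5])+230*b-[0,0,0]
for th in(46,50,54):
    t=np.radians(th);P=[H+s*140*y-260*np.cos(t)*b+[0,0,260*np.sin(t)]+k*(np.sin(t)*b+np.array([0,0,np.cos(t)])) for s in(1,-1) for k in (0,10)]
    print(th,[(np.array([(proj("side",q)[0]-160+.5)*6,(proj("side",q)[1]-100+.5)*6])).round().tolist() for q in P],[(np.array([(proj("top",q)[0]-215+.5)*6,(proj("top",q)[1]-115+.5)*6])).round().tolist() for q in P])
E
```

```text
46 [[238.0, 379.0], [228.0, 359.0], [714.0, 164.0], [705.0, 145.0]] [[74.0, 233.0], [77.0, 216.0], [590.0, 385.0], [595.0, 368.0]]
50 [[220.0, 343.0], [210.0, 324.0], [698.0, 131.0], [689.0, 113.0]] [[80.0, 201.0], [83.0, 184.0], [599.0, 354.0], [604.0, 337.0]]
54 [[202.0, 309.0], [191.0, 290.0], [681.0, 99.0], [671.0, 82.0]] [[86.0, 169.0], [90.0, 151.0], [608.0, 323.0], [614.0, 305.0]]
```

View pics/side9z.png

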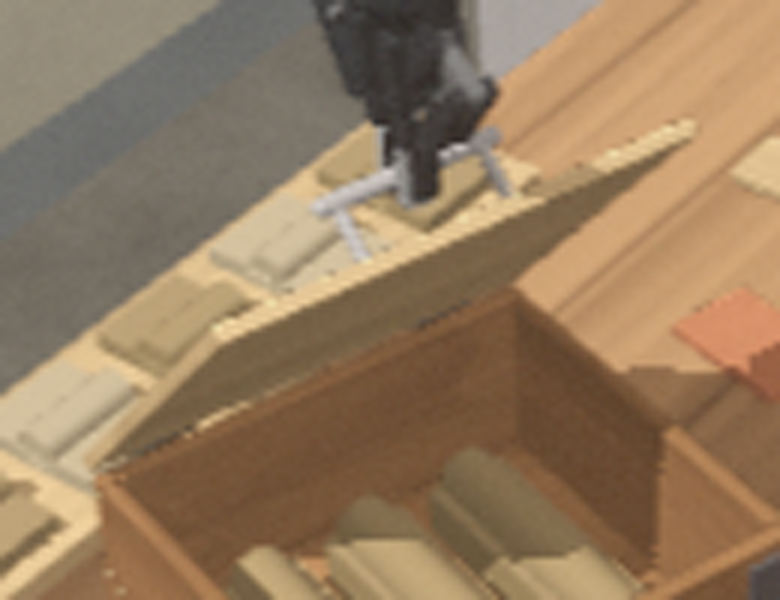

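View pics/top9z.png

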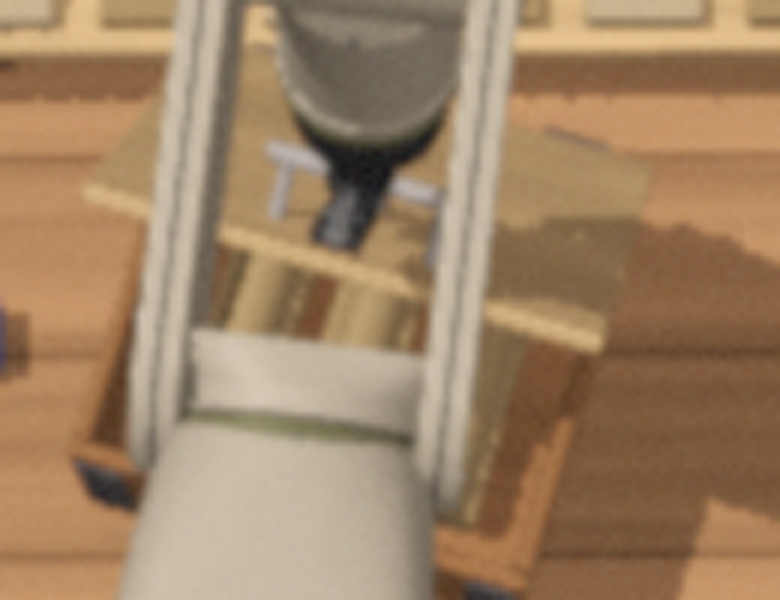

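Both views put the lid edge within about 0.5° of the 50° prediction. In the side zoom the lower corner is at (216,346), predicted (220,343). In the top zoom the corners are at (85,200) and (600,352), predicted (80,201) and (599,354). I'll check that the hold stays steady for a second.

Emit:
{"api": "jog_arm", "payload": {
  "plan": [
    [[0,0,0],[0,0,0],-1],
    [[0,0,0],[0,0,0],-1],
    [[0,0,0],[0,0,0],-1],
    [[0,0,0],[0,0,0],-1],
    [[0,0,0],[0,0,0],-1],
    [[0,0,0],[0,0,0],-1],
    [[0,0,0],[0,0,0],-1],
    [[0,0,0],[0,0,0],-1]
  ],
  "force": 70
}}

```text
time: 20.58
tool_pos: [648.3, -31.4, 328.3]
tcp_rot: [179.8, 0.0, 72.8]
ft_force: [-10.7, -0.7, 12.4]
finger_gap: 8.2
```

```bash
python3 - <<'E'
from h import *
s=sense();print({k:np.round(v,1) for k,v in s.items()})
p,d=snapshot("side");q=np.load("pics/side9.npz")["p"]
print("diff in lid area",cv2.absdiff(p,q)[100:200,160:290].mean(),"elsewhere",cv2.absdiff(p,q)[300:400].mean())
# bat and clay, in image: bat ellipse centre vs clay mean
p,d=snapshot("top");W=cloud("top",d);h=W[...,2];hsv=cv2.cvtColor(p,cv2.COLOR_BGR2HSV)
near=(np.hypot(W[...,0]-457,W[...,1]-369)<65)&(d>0)
m=near&(hsv[...,1]>70)&(h>36);print("clay",m.sum(),W[m].mean(0),cv2.minAreaRect(W[m][:,:2].astype(np.float32)))
cv2.imwrite("pics/t10.png",cv2.resize(p[195:250,140:196],None,fx=10,fy=10))
E
```

```text
{'time': np.float64(20.6), 'joint_pos': array([-7.3, 14. , 69.7, -0. , 96.2,  9.9]), 'qd': array([-0.1, -0.1, -0.1, -0.1,  0.1, -0. ]), 'joint_efforts': array([  0.9, -55.7, -47.8,   0.7,  -3.9,  -0. ]), 'tool_pos': array([648.3, -31.4, 328.3]), 'tcp_rot': array([179.8,   0. ,  72.8]), 'ft_force': array([-10.7,  -0.7,  12.4]), 'wrist_torque': array([-0. ,  1.9, -0. ]), 'finger_gap': np.float64(8.2)}
diff in lid area 1.4861794871794871 elsewhere 1.255470238095238
clay 237 [454.67970431 365.88283374  50.83547636] ((456.10955810546875, 366.9443359375), (44.52797317504883, 67.06697082519531), 89.4058609008789)
```

View pics/t10.png

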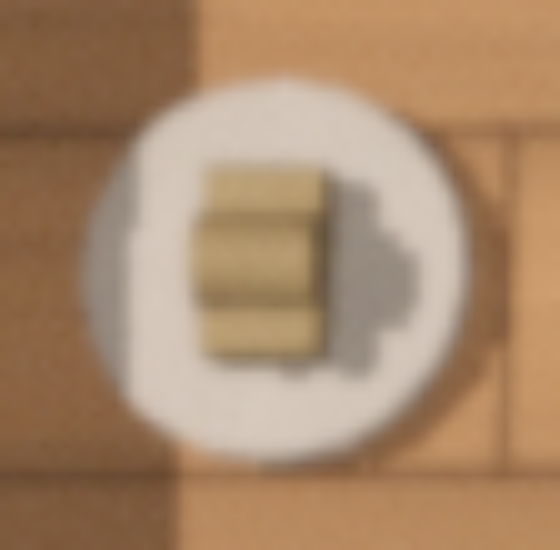

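The clay stands upright on the bat at (262,262), against a disc centre of (275,268). That shift is what parallax from the clay's height would give. The hold is steady, so I'm handing in.

```bash
python3 -c "
from bench import *
print(hand_in())"
```

```text
the job is handed in; nothing more can be done
None
```

The clay tile is on the white bat and the lid is held open at about 50°, with the gripper still on the bar. I handed the job in at about 20.7 s of the 61 s allowed.

- **Clay:** I gripped it by its flat ends at a 28 N setting and lowered it in 0.5 mm steps at the end, with a contact force of about 3 N. In the last top picture it stands upright, with its centre within about 3 mm of the bat's.
- **Lid angle:** the estimates were 50.3° from the gripper position, 49.4° and 50.8° from the two depth fits, and about 49.5–50° from the lid corners in both views. Over the final second of holding, pose and force did not change and the lid showed no visible movement.
- **Checks that disagreed:**
  - The gripper's distance from the hinge came out as 238 mm against the expected 234 mm. The bar probably slipped a few mm towards the fingertips while the lid swung.
  - The wrist force stayed at about 16 N, meaning a light push towards the hinge. That is well under the limit, so I left it.
- **Other things on the bench:** in the pictures, everything else looked to be where it started. I did not measure this.

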